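# Stack the drive sticks, then hold the parts case half open

## Robot

A 6-joint arm with a two-finger parallel gripper is mounted at the origin on a cart in front of the work surface, level with it; the furniture and walls round the work are solid. World frame = base frame: x ahead of the robot, y to its left, z up, the work surface at z = 0. Lengths are in m, angles in degrees, forces in N, time in s.
With the tool pointing down it reaches from about 0.25 to 0.725 m from the base axis. Payload 9.7 kg.
Tool frame: the origin (TCP) lies at the very end of the fingers, on their centre line; the grasp point (between the pads) lies 19 mm behind it; z points along the fingers, y is the line along which they close (so a half turn about z gives the same grasp; the last joint's range is limited). The gripper opens to 85 mm and grips with 20 to 120 N. Pads are 22 mm wide; open, the fingers measure 114 mm over their backs; the gripper's body (76 mm by 85 mm) begins 54 mm behind the grasp point. The pads swing forward as they close: fully open they stand 13 mm farther back than shut.
Start: joints at [-70.073, 4.979, 10.078, 95.1, 0, 90], TCP at [0.187, -0.517, 0.231] pointing down, gripper open.
Joint ranges: [-179.16, 179.16], [-48.56, 103.87], [-65.8, 70.77], [-126.05, 130.52], [-82.76, 87.17], [-180, 180]. Speed limits (degrees/s): [127.2, 127.2, 147.25, 180, 180, 180].

## Interface

Orientations are given as [roll, pitch, yaw] about the fixed x, y, z axes, in that order (R = Rz(yaw) Ry(pitch) Rx(roll)).
In Python, from workcell import bot gives the robot as it stands.
- The arm moves only by the tool step_arm, never from a script. Its argument "targets" is a list of rows, each a list of 3 entries, a list of its own where there are three numbers: the opening, from 0 (shut) to 1 (fully open), then the shift along the world's x, y, z in mm, then the turn, a rotation vector about the world's x, y, z in rad. In form: [[grip, [tx, ty, tz], [wx, wy, wz]], ...]. A call has 1 to 8 rows; each row is the pose to reach, as a shift and turn from the pose commanded when the call began; what a row does not reach only later rows make up. A row lasts 1/10 s, in which the tool goes at most 50 mm and 8.59 degrees, less where a joint would pass 70% of its speed; a pose out of reach is approached as far as the arm can. A call with a gripper value outside its range is refused whole. The fingers move at their own pace and stop on an object; "force" is the grip in N (left out, the last holds). Time passes only in rows, so rows that repeat a pose let the fingers close. It gives the time, the measured TCP pose, the force, the opening and the grip force at its end, in the units of the state.
- bot.get_obs(): the state, without advancing time (a new reading comes with each control period).
- bot.camera(name): name is "side" or "top"; returns (picture, depth): 400x640x3 uint8, red, green, blue; 400x640 float32, m along the optical axis (not along the pixel's ray), 0 where there is no reading.
- bot.camera_params(name): a dict with "K" (3x3 intrinsics, pixels), "R" (3x3) and "t" (3): a world point X has camera coordinates R X + t. Camera axes: x right, y down, z forward; pixel columns grow to the right and rows downward; lengths in m; the calibration is good to about 2 mm. A picture is of the moment at which its call begins. camera_params takes no time and is no camera call.
- bot.job_done(): hands the job in; it is judged then, once.
The state is a dict: "time": time; "q": joint angles; "qd": joint speeds; "joint_efforts": joint torques, N m; "ee_pos": TCP position; "tcp_rot": TCP orientation; "wrist_force": force on the tool from outside, world axes, zero at the start; "torque": the same for the moment, N m; "opening": finger opening in m; "grasp_force": force on a finger pad.
Only numpy, scipy, OpenCV 4.12 (cv2) and the standard library are available. Lean on these libraries where they do the work, as an engineer would, in place of code of your own. Each camera call takes 0.05 s, during which the arm holds its last target. There are 200 camera calls.

## Task

I want to pack the three black drive sticks away: first, with the case still shut, stack them flat on the desk in one square pile, three high, edges flush and label side up. Then lift the lid of the black case by its orange grip and keep it open at 45 degrees so that I can lay the pile inside; the lid falls shut by itself, so finish still gripping it there, and leave the pile and everything else on the desk undisturbed.

Things in the scene. Friction and masses are not known exactly. Their poses are not given: they have to be found in the camera images.
- drive_a: black drive stick with a white label and a gold edge connector at its -x end, a flat bar: carrier 78 (x) x 24 (y) x 9 (z) mm, connector 5 mm more; about 40 g, loose. There are three alike. Origin at its underside, 2.5 mm from the middle of the carrier's length (see its _mid point); x along its length, z up
- drive_b: black drive stick with a white label and a gold edge connector at its -x end, a flat bar: carrier 78 (x) x 24 (y) x 9 (z) mm, connector 5 mm more; about 40 g, loose. There are three alike. Origin at its underside, 2.5 mm from the middle of the carrier's length (see its _mid point); x along its length, z up
- drive_c: black drive stick with a white label and a gold edge connector at its -x end, a flat bar: carrier 78 (x) x 24 (y) x 9 (z) mm, connector 5 mm more; about 40 g, loose. There are three alike. Origin at its underside, 2.5 mm from the middle of the carrier's length (see its _mid point); x along its length, z up
- drive_a_mid (a point): middle of the carrier of drive_a, on its underside (9 mm below its top)
- drive_b_mid (a point): middle of the carrier of drive_b, on its underside (9 mm below its top)
- drive_c_mid (a point): middle of the carrier of drive_c, on its underside (9 mm below its top)
- parts_case: flat black compartment case, fixed to the desk: box 190 (x) x 260 (y) x 35 mm, from x = -85 to +105 mm in its own frame, and a lid on top whose upper face is 41 mm above the desk. Origin on the desk, near the middle; x points from its front (grip side, towards the robot) to its hinge side
- parts_case_lid (a joint): lid hinge in rad: 0 shut (level), grows as the front edge rises, 0.785 = 45 degrees, stop at 1.60. The lid has no stay: let go below about 85 degrees, it falls shut. The lid is light (about 0.11 kg; under 1 N lifts it at the grip)
- lid_hinge (a point): point on the lid's hinge axis, at the middle of the case's hinge side, 37 mm above the desk; the hinge axis is the case's y axis. It stays put as the lid turns
- lid_fin: orange upright grip fin screwed to the lid's top near the middle of its front edge, 22 mm wide (case y) x 10 mm thick (case x), standing 32 mm above the lid, on a small metal foot 46 x 26 x 3 mm. Turns with the lid. Origin at the middle of its foot's underside, z along the fin away from the lid
- lid_grip (a point): point in the orange fin to grip, 22 mm above the lid's face (10 mm under the fin's top); with the lid shut it is 178 mm in front of the hinge axis and 26 mm above it. Turns with the lid
- usb_hub: bystander: white USB hub, 85 x 31 x 14 mm, lies among the drive sticks but is not one. Origin centre of its underside, x along it
- solder_spool: bystander: green-flanged solder reel, 63 mm across, 40 mm high, origin centre of its underside
- caliper: bystander: digital caliper, 205 x 51 x 15 mm, origin on its underside, x along it
Mind the look-alikes: they are no part of the job. Leave any brown look-alike of the drive_a alone.

How it is judged (in metres and radians):
On the way:
1. the three drive sticks stand in one square pile on the desk, let go, and the lid is still shut (horizontal distance between drive_a_mid and drive_b_mid below 0.007 m and angle between the x axis of drive_a and the x axis of drive_b, either way round below 0.14 rad and horizontal distance between each of drive_b_mid, drive_a_mid and drive_c_mid below 0.007 m and angle between the x axis of each of drive_b, drive_a and the x axis of drive_c, either way round below 0.14 rad and height (world z) of each of drive_a, drive_b, drive_c below 0.0205 m and angle between each of drive_a, drive_b, drive_c's own z axis and vertical below 0.1 rad and contact force between each of the arm, the fingers and drive_a below 0.1 N and linear speed of each of drive_a, drive_b, drive_c below 0.03 m/s and contact force between each of the arm, the fingers and drive_b below 0.1 N and contact force between each of the arm, the fingers and drive_c below 0.1 N and value of joint parts_case_lid below 0.05 rad), for 0.2 s.
At the end, for the whole second after the job is handed in: Lid still at 45 degrees (within 6), the fingers gripping its orange fin (over 0.3 N). The three sticks lie in one pile on the desk, any order, right way up, untouched, middles within 7 mm and lengths within 8 degrees of each other; connectors may point either way (horizontal distance between drive_a_mid and drive_b_mid below 0.007 m and angle between the x axis of drive_a and the x axis of drive_b, either way round below 0.14 rad and horizontal distance between each of drive_b_mid, drive_a_mid and drive_c_mid below 0.007 m and angle between the x axis of each of drive_b, drive_a and the x axis of drive_c, either way round below 0.14 rad and height (world z) of each of drive_a, drive_b, drive_c below 0.0205 m and angle between each of drive_a, drive_b, drive_c's own z axis and vertical below 0.1 rad and contact force between each of the arm, the fingers and drive_a below 0.1 N and linear speed of each of drive_a, drive_b, drive_c below 0.03 m/s and contact force between each of the arm, the fingers and drive_b below 0.1 N and contact force between each of the arm, the fingers and drive_c below 0.1 N and value of joint parts_case_lid between 0.68 and 0.89 rad and velocity of joint parts_case_lid between -0.05 and 0.05 rad/s and contact force between the fingers and lid_fin above 0.3 N); the arm keeps its last pose, push and grip.
It fails at once if a bystander is moved by more than 30 mm (distance of any of usb_hub, solder_spool, caliper from where it was at the start of the episode above 0.03 m).
It also fails if it takes over 61 s, if anything falls off the work surface, if the arm or the gripper's body presses on something with over 40 N, if the wrist force passes 120 N, or if a joint passes its speed limit or range.

## Working session

There is one attempt and no reset: what is moved stays moved. The work goes in short steps, Python scripts to look and compute and a tool call to move; the robot and the scene stay as the last step left them, time stands still between calls to the robot, and variables do not carry over. Pictures are saved under pics/ and viewed, at most 10 in all, crops included, and the job is handed in when it is done.

Besides the shell and the picture viewer there is one more tool, called after ">>>" as name(argument=value, ...) on one line, values as JSON. step_arm: Moves the arm, as the interface text tells. Its arguments: {"type":"object","properties":{"targets":{"type":"array","items":{"type":"array"}},"force":{"type":"number"}},"required":["targets"]}

```bash
mkdir -p pics; python3 - <<'E'
from workcell import bot
import cv2,numpy as np
for n in("top","side"):
    p,d=bot.camera(n); cv2.imwrite(f"pics/{n}0.png",p[:,:,::-1]); np.savez(f"{n}0.npz",p=p,d=d)
    c=bot.camera_params(n); print(n,c["K"].round(1).tolist(),(-c["R"].T@c["t"]).round(3),c["R"].round(3).tolist(), (d>0).mean())
print(bot.get_obs())
E
```

```text
top [[492.4, 0.0, 318.1], [0.0, 492.4, 190.5], [0.0, 0.0, 1.0]] [ 0.466 -0.024  1.047] [[0.024, -1.0, 0.011], [-0.987, -0.025, -0.156], [0.156, -0.007, -0.988]] 0.9958828125
side [[454.6, 0.0, 321.2], [0.0, 454.6, 201.4], [0.0, 0.0, 1.0]] [0.61  0.701 0.664] [[-1.0, 0.027, -0.014], [0.028, 0.622, -0.783], [-0.012, -0.783, -0.622]] 0.99598046875
{'time': 0.1, 'q': array([-7.00730592e+01,  5.00999059e+00,  1.00410048e+01,  9.51021026e+01,
       -1.65378061e-03,  9.00008353e+01]), 'qd': array([ 0.05634746, -0.02344988,  0.13491656,  0.03826379,  0.01456667,
        0.01443087]), 'joint_efforts': array([ 1.41115746e-03, -5.21562159e+01,  4.65651584e+01,  1.60175812e-02,
        1.26247753e-05, -2.34616448e-05]), 'ee_pos': array([ 0.18737257, -0.51687569,  0.2306524 ]), 'tcp_rot': array([-1.79928912e+02,  1.65481566e-03,  1.99261076e+01]), 'wrist_force': array([-0.02411988,  0.24634687,  0.19501738]), 'torque': array([ 0.03572637, -0.06616472,  0.01580708]), 'grasp_force': 0.0, 'opening': 0.0856042071444704}
```

View pics/top0.png

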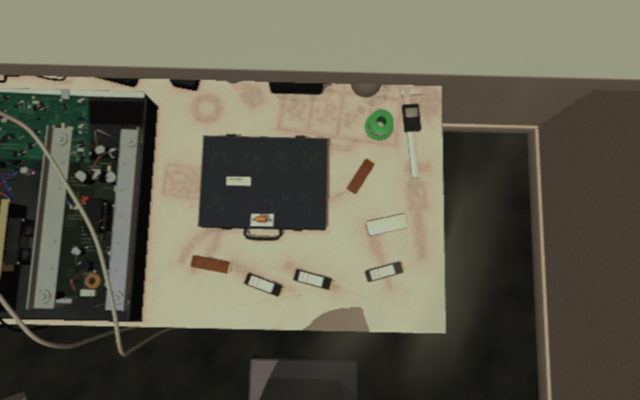

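View pics/side0.png

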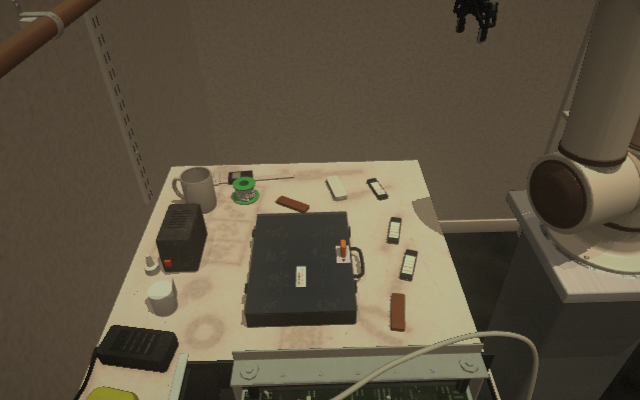

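The top view shows three black/white sticks at about (263,284), (313,279) and (384,271). The white hub is at (386,224) and the brown decoys are at (210,264) and (361,176). The orange fin is at (262,218). The side view shows the sticks at (409,264), (394,230) and (377,188), and the fin at (343,248).

```bash
python3 - <<'E'
import cv2,numpy as np
a=np.load("top0.npz")["p"][200:310,230:420,::-1]; b=np.load("side0.npz")["p"][170:290,330:430,::-1]
A=cv2.resize(a,None,fx=4,fy=4,interpolation=0);cv2.imwrite("pics/ct.png",A)
B=cv2.resize(b,None,fx=4.9,fy=4.9,interpolation=0);cv2.imwrite("pics/cs.png",B)
t=np.load("top0.npz")["p"]
print(t[271,360:410].tolist()); print(t[255:300,313].tolist())
E
```

```text
[[176, 176, 145], [176, 175, 145], [177, 176, 145], [173, 173, 143], [151, 151, 125], [106, 105, 86], [67, 64, 52], [55, 51, 43], [60, 57, 49], [92, 92, 82], [137, 141, 126], [166, 171, 152], [175, 177, 154], [175, 173, 147], [176, 175, 150], [177, 183, 160], [177, 182, 159], [174, 172, 147], [170, 162, 136], [172, 168, 144], [176, 181, 160], [176, 182, 160], [176, 179, 154], [176, 178, 153], [176, 182, 159], [176, 182, 161], [177, 180, 156], [176, 180, 155], [176, 182, 161], [176, 183, 164], [176, 182, 163], [177, 183, 164], [177, 184, 164], [173, 179, 161], [146, 150, 134], [95, 95, 84], [66, 62, 53], [61, 57, 48], [61, 58, 48], [60, 57, 49], [59, 56, 47], [60, 57, 48], [84, 81, 65], [133, 130, 104], [167, 163, 131], [175, 170, 139], [175, 171, 141], [176, 173, 143], [175, 173, 143], [175, 173, 143]]
[[176, 174, 143], [176, 173, 143], [176, 172, 142], [176, 172, 143], [176, 172, 142], [176, 172, 143], [176, 172, 143], [176, 172, 142], [176, 170, 141], [175, 168, 140], [176, 168, 139], [176, 168, 139], [176, 168, 140], [176, 167, 139], [176, 166, 138], [176, 165, 137], [175, 163, 135], [160, 147, 122], [107, 96, 79], [102, 103, 89], [163, 169, 149], [178, 186, 165], [178, 185, 166], [178, 186, 167], [177, 185, 165], [178, 185, 165], [178, 185, 165], [178, 183, 161], [174, 174, 152], [150, 141, 121], [112, 103, 86], [150, 142, 118], [174, 166, 138], [177, 168, 140], [176, 169, 140], [176, 170, 140], [176, 172, 142], [177, 173, 143], [176, 172, 142], [177, 174, 143], [176, 175, 144], [177, 176, 145], [176, 174, 144], [176, 175, 145], [176, 174, 144]]
```

View pics/ct.png

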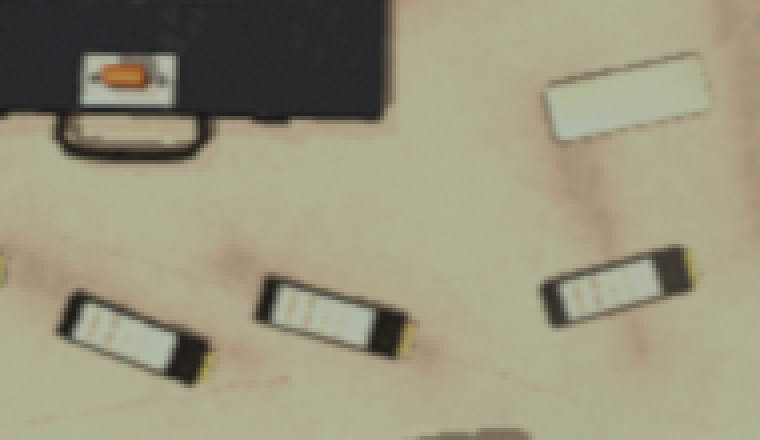

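View pics/cs.png

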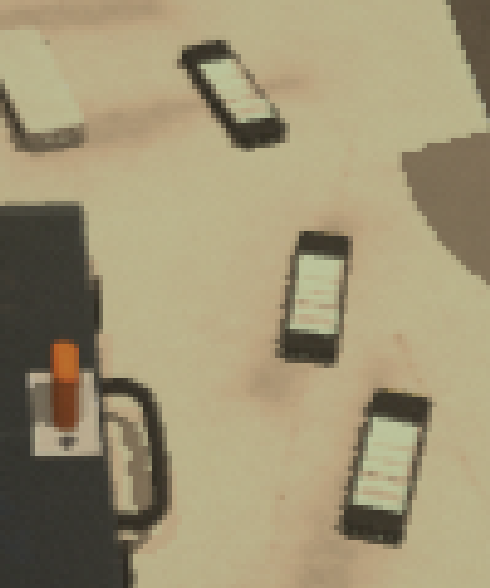

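```bash
cat > h.py <<'E'
import cv2,numpy as np
from workcell import bot
P={n:bot.camera_params(n) for n in("top","side")}
def ray(n,uv):
    c=P[n]; R,t=np.array(c["R"]),np.array(c["t"])
    uv=np.atleast_2d(uv).astype(float); x=np.c_[(uv-[c["K"][0][2],c["K"][1][2]])/[c["K"][0][0],c["K"][1][1]],np.ones(len(uv))]
    return -R.T@t, x@R
def plane(n,uv,z):
    o,d=ray(n,uv); return o+d*((z-o[2])/d[:,2])[:,None]
def tri(u1,u2):
    (o1,d1),(o2,d2)=ray("top",u1),ray("side",u2); d1,d2=d1[0],d2[0]
    s=np.linalg.lstsq(np.c_[d1,-d2],o2-o1,rcond=None)[0]
    a,b=o1+s[0]*d1,o2+s[1]*d2
    return (a+b)/2,np.linalg.norm(a-b)
def sticks(n,p,box,thr=122,amin=60):
    "returns filled carrier contours and label centroids inside box"
    x0,y0,x1,y1=box; g=cv2.resize(p[y0:y1,x0:x1],None,fx=4,fy=4,interpolation=cv2.INTER_CUBIC)
    m=(g.max(2)<thr).astype(np.uint8)
    cs,hh=cv2.findContours(m,cv2.RETR_CCOMP,cv2.CHAIN_APPROX_NONE); out=[]
    f=lambda q:(np.asarray(q,float).reshape(-1,2)+.5)/4-.5+[x0,y0]
    for i,c in enumerate(cs):
        if hh[0][i][3]>=0 or cv2.contourArea(c)<amin*16: continue
        k=[cs[j] for j in range(len(cs)) if hh[0][j][3]==i]
        if not k: continue
        l=max(k,key=cv2.contourArea); M=cv2.moments(l)
        if M["m00"]<400: continue
        out.append((f(c),f([[M["m10"]/M["m00"],M["m01"]/M["m00"]]])[0]))
    return out
def rect(pts):
    (c,(w,h),a)=cv2.minAreaRect((pts[:,:2]*1000).astype(np.float32))
    if w<h: w,h,a=h,w,a+90
    return np.array(c),w,h,(a+90)%180-90
E
python3 - <<'E'
from h import *
t=np.load("top0.npz")["p"];s=np.load("side0.npz")["p"];d=np.load("top0.npz")["d"]
T=sorted(sticks("top",t,(235,255,415,300)),key=lambda q:q[1][0]); S=sorted(sticks("side",s,(355,170,430,285)),key=lambda q:-q[1][1])
print(len(T),len(S))
for a,b in zip(T,S):
    X,e=tri(a[1],b[1]); r=rect(plane("top",a[0],.009)); L=plane("top",a[1],.009)[0]*1000
    print("mid",r[0].round(1),"LxW %.1f %.1f yaw %.1f"%r[1:],"label tri",(X*1000).round(1),"gap %.1f"%(e*1000),"label@9",L.round(1)[:2], "depth",d[int(a[1][1]),int(a[1][0])])
# foot & fin & lid
def blob(p,m,box):
    x0,y0,x1,y1=box; z=np.zeros(m.shape,np.uint8); z[y0:y1,x0:x1]=m[y0:y1,x0:x1]
    c=max(cv2.findContours(z,0,1)[0],key=cv2.contourArea); M=cv2.moments(c); return c.reshape(-1,2),np.array([M["m10"],M["m01"]])/M["m00"]
org=lambda p:((p[:,:,0].astype(int)-p[:,:,2])>70)
ct,ot=blob(t,org(t),(240,205,290,230)); cs,os_=blob(s,org(s),(325,230,365,275))
print("orange",ot,os_,rect(ct.astype(float)/1000),cs.min(0),cs.max(0))
X,e=tri(ot,os_);print("fin tri",X*1000,e*1000)
ts=cs[cs[:,1]<=cs[:,1].min()+1].mean(0); print("fin top via side on x-plane etc",ts)
whole=((t.max(2)>110)|org(t)).astype(np.uint8)
fc,fm=blob(t,cv2.morphologyEx(whole,3,np.ones((7,7),np.uint8)),(246,207,278,228))
print("foot",rect(plane("top",fc,.044)))
dk=((t.max(2)<75)).astype(np.uint8); dk=cv2.morphologyEx(cv2.morphologyEx(dk,3,np.ones((25,25),np.uint8)),2,np.ones((25,25),np.uint8))
lc,lm=blob(t,dk,(170,125,350,245)); print("lid",rect(plane("top",lc,.041)))
o,dd=ray("top",[ [230,160],[300,200]]); 
c=P["top"]
for u in([230,160],[300,200],[262,218],[290,260]):
    o,dd=ray("top",u); print(u,(o+dd[0]*d[u[1],u[0]])*1000)
E
```

```text
0 2
orange [260.5        218.04761905] [342.87619048 246.33015873] (array([260.5, 218. ]), 9.0, 4.0, 0.0) [340 239] [345 256]
fin tri [562.39016978  83.47427297  63.67724438] 1.9587112824591435
fin top via side on x-plane etc [342.5 239.5]
foot (array([560.36181641,  83.10019684]), 46.98123550415039, 26.602947235107422, -88.56156373023987)
lid (array([630.87969971,  82.12676239]), 259.67828369140625, 213.0724334716797, -89.81807363033295)
[230, 160] [684.74898291 153.90576586  43.86367478]
[300, 200] [605.01920218   6.08475431  40.4236916 ]
[262, 218] [562.41868278  79.14230873  74.96434926]
[290, 260] [482.72599339  24.77172474  -5.16040094]
```

```bash
python3 - <<'E'
import re
x=open('h.py').read().replace("thr=122","thr=140"); open('h.py','w').write(x)
E
python3 - <<'E'
from h import *
t=np.load("top0.npz")["p"];s=np.load("side0.npz")["p"]
for thr in(132,140,148,154):
  T=sorted(sticks("top",t,(235,255,415,300),thr),key=lambda q:q[1][0]); S=sorted(sticks("side",s,(355,170,430,285),thr),key=lambda q:-q[1][1])
  print(thr,len(T),len(S))
  for i,a in enumerate(T):
    r=rect(plane("top",a[0],.009)); L=plane("top",a[1],.009)[0]*1000
    X,e=tri(a[1],S[i][1]) if len(S)==3==len(T) else (np.zeros(3),0)
    print("mid",r[0].round(1),"LxW %.1f %.1f yaw %.1f"%r[1:],"label tri",(X*1000).round(1),"gap %.1f"%(e*1000),"label@9",L.round(1)[:2])
E
```

```text
132 3 2
mid [432.2  77.9] LxW 80.6 27.9 yaw 71.1 label tri [0. 0. 0.] gap 0.0 label@9 [432.4  83.1]
mid [445.2 -23.7] LxW 79.9 26.9 yaw 76.4 label tri [0. 0. 0.] gap 0.0 label@9 [445.2 -19.2]
mid [ 464.3 -171.6] LxW 79.9 26.4 yaw -73.9 label tri [0. 0. 0.] gap 0.0 label@9 [ 462.6 -168.4]
140 3 2
mid [432.1  77.8] LxW 81.5 28.5 yaw 71.5 label tri [0. 0. 0.] gap 0.0 label@9 [432.4  83.1]
mid [445.1 -24.1] LxW 81.5 27.7 yaw 76.4 label tri [0. 0. 0.] gap 0.0 label@9 [445.3 -19.2]
mid [ 464.4 -171.6] LxW 80.8 27.2 yaw -73.7 label tri [0. 0. 0.] gap 0.0 label@9 [ 462.6 -168.4]
148 3 2
mid [432.2  77.6] LxW 82.4 29.3 yaw 71.3 label tri [0. 0. 0.] gap 0.0 label@9 [432.5  83.1]
mid [445. -25.] LxW 84.0 28.3 yaw 76.4 label tri [0. 0. 0.] gap 0.0 label@9 [445.3 -19.2]
mid [ 464.4 -171.8] LxW 81.6 27.9 yaw -73.5 label tri [0. 0. 0.] gap 0.0 label@9 [ 462.7 -168.3]
154 3 2
mid [432.1  77.4] LxW 83.8 30.0 yaw 71.3 label tri [0. 0. 0.] gap 0.0 label@9 [432.5  83. ]
mid [444.9 -25.1] LxW 85.2 28.9 yaw 76.2 label tri [0. 0. 0.] gap 0.0 label@9 [445.3 -19.2]
mid [ 464.4 -171.9] LxW 82.4 28.6 yaw -73.7 label tri [0. 0. 0.] gap 0.0 label@9 [ 462.7 -168.3]
```

```bash
python3 - <<'E'
from h import *
t=np.load("top0.npz")["p"];s=np.load("side0.npz")["p"]
T=sorted(sticks("top",t,(235,255,415,300)),key=lambda q:q[1][0])
# labels in side: bluish-white blob; take each in own box
for a,box in zip(T,((395,248,425,283),(384,215,405,246),(364,177,390,202))):
    x0,y0,x1,y1=box; g=cv2.resize(s[y0:y1,x0:x1],None,fx=4,fy=4,interpolation=cv2.INTER_CUBIC).astype(int)
    for thr in (130,):
        m=(g.max(2)<thr).astype(np.uint8); m=cv2.morphologyEx(m,3,np.ones((7,7),np.uint8))
        cs,hh=cv2.findContours(m,cv2.RETR_CCOMP,1)
        k=[c for c,h in zip(cs,hh[0]) if h[3]>=0]
        if not k: print("none");continue
        M=cv2.moments(max(k,key=cv2.contourArea)); uv=np.array([M["m10"],M["m01"]])/M["m00"]; uv=(uv+.5)/4-.5+[x0,y0]
        X,e=tri(a[1],uv); print(uv.round(1),(X*1000).round(1),"gap %.1f"%(e*1000))
# fin top face: bright orange in top; top edge centre in side (342.5,239)
g=t[205:230,245:285].astype(int); w=np.clip(g[:,:,0]-g[:,:,2]-40,0,None); yy,xx=np.mgrid[205:230,245:285]
u=[(w*xx).sum()/w.sum(),(w*yy).sum()/w.sum()]; print(u,plane("top",u,.073)*1000, tri(u,[342.5,240.5]))
E
```

```text
[408.3 264.3] [432.1  83.2   9. ] gap 0.6
[394.1 229.6] [444.8 -19.1   9.1] gap 1.0
none
[np.float64(260.53094555873923), np.float64(218.37106017191977)] [[561.80208583  82.22750881  73.        ]] (array([0.56181964, 0.08175246, 0.076846  ]), np.float64(0.000793510555376259))
```

>>> step_arm(targets=[[0.55, [30, 38, 0], [0, 0, 0.15]], [0.55, [60, 76, 0], [0, 0, 0.3]], [0.55, [90, 114, 0], [0, 0, 0.45]], [0.55, [120, 152, 0], [0, 0, 0.6]], [0.55, [150, 190, -20], [0, 0, 0.75]], [0.55, [180, 228, -40], [0, 0, 0.9]], [0.55, [210, 266, -60], [0, 0, 1.05]], [0.55, [240, 304, -80], [0, 0, 1.2]]], force=25)

```text
time: 0.9
ee_pos: [0.4227, -0.2182, 0.1541]
tcp_rot: [180.0, 0.0, 89.0]
wrist_force: [1.4, -0.2, 0.6]
opening: 0.047
grasp_force: 0.0
```

>>> step_arm(targets=[[0.55, [18, 20, -10], [0, 0, 0.15]], [0.55, [36.4, 40.3, -40], [0, 0, 0.307]], [0.55, [36.4, 40.3, -80], [0, 0, 0.307]], [0.55, [36.4, 40.3, -120], [0, 0, 0.307]], [0.55, [36.4, 40.3, -138], [0, 0, 0.307]], [0.55, [36.4, 40.3, -148.5], [0, 0, 0.307]], [0.55, [36.4, 40.3, -148.5], [0, 0, 0.307]]])

```text
time: 1.6
ee_pos: [0.4576, -0.1794, 0.0053]
tcp_rot: [-179.9, -0.1, 106.3]
wrist_force: [-0.2, 0.9, 1.2]
opening: 0.047
grasp_force: 0.0
```

>>> step_arm(targets=[[0.15, [0, 0, 0], [0, 0, 0]], [0.15, [0, 0, 0], [0, 0, 0]], [0.15, [0, 0, 0], [0, 0, 0]], [0.15, [0, 0, 0], [0, 0, 0]], [0.15, [0, 0, 0], [0, 0, 0]]], force=25)

```text
time: 2.1
ee_pos: [0.4593, -0.1801, 0.0079]
tcp_rot: [179.9, 0.1, 106.3]
wrist_force: [-1.3, 0.7, 6.6]
opening: 0.0219
grasp_force: 25.2
```

```bash
python3 - <<'E'
from h import *
o=bot.get_obs(); print(o["ee_pos"],o["tcp_rot"],o["opening"],o["wrist_force"])
a,_=bot.camera("side"); b,_=bot.camera("top")
A=cv2.resize(a[150:230,340:420],None,fx=6,fy=6,interpolation=2); B=cv2.resize(b[235:295,350:420],None,fx=4.5,fy=4.5)
B=cv2.copyMakeBorder(B,0,480-B.shape[0],0,0,0); cv2.imwrite("pics/g1.png",np.hstack([A,B])[:,:,::-1])
E
```

```text
[ 0.45930769 -0.18010776  0.00794952] [1.79886191e+02 9.22966614e-02 1.06267412e+02] 0.021893788703499648 [-1.29847642  0.7230593   6.56483145]
```

View pics/g1.png

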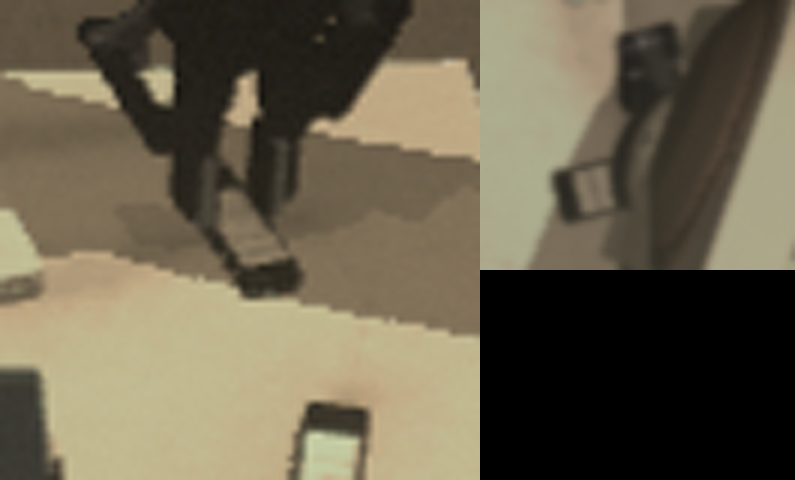

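The fingers hold stick 3 at its sides, about 6 mm off centre and a little high. I'll reopen, then re-centre and grip lower.

>>> step_arm(targets=[[0.55, [0, 0, 0], [0, 0, 0]], [0.55, [0, 0, 0], [0, 0, 0]], [0.55, [0, 0, 0], [0, 0, 0]], [0.55, [0, 0, 0], [0, 0, 0]]])

```text
time: 2.6
ee_pos: [0.4583, -0.1796, 0.0063]
tcp_rot: [-180.0, -0.0, 106.3]
wrist_force: [0.4, -0.0, -0.4]
opening: 0.047
grasp_force: 0.0
```

>>> step_arm(targets=[[0.55, [5.5, 7, -2], [0, 0, 0]], [0.55, [5.5, 7, -4], [0, 0, 0]], [0.55, [5.5, 7, -4], [0, 0, 0]], [0.55, [5.5, 7, -4], [0, 0, 0]]])

```text
time: 3.0
ee_pos: [0.4638, -0.1725, 0.0022]
tcp_rot: [-180.0, -0.0, 106.3]
wrist_force: [-0.1, -0.5, 0.2]
opening: 0.047
grasp_force: 0.0
```

>>> step_arm(targets=[[0.2, [0, 0, 0], [0, 0, 0]], [0.2, [0, 0, 0], [0, 0, 0]], [0.2, [0, 0, 0], [0, 0, 0]], [0.2, [0, 0, 0], [0, 0, 0]], [0.2, [0, 0, 0], [0, 0, 0]]], force=25)

```text
time: 3.5
ee_pos: [0.464, -0.1728, 0.0026]
tcp_rot: [180.0, 0.0, 106.3]
wrist_force: [-0.2, 0.1, 1.8]
opening: 0.0225
grasp_force: 25.6
```

>>> step_arm(targets=[[0.2, [0, 0, 10], [0, 0, 0]], [0.2, [0, 0, 30], [0, 0, 0]], [0.2, [0, 0, 60], [0, 0, 0]], [0.2, [0, 0, 60], [0, 0, 0]]])

```text
time: 3.9
ee_pos: [0.4658, -0.1734, 0.0668]
tcp_rot: [179.7, 0.2, 106.3]
wrist_force: [0.2, -0.4, 0.1]
opening: 0.0233
grasp_force: 25.4
```

```bash
python3 - <<'E'
from h import *
o=bot.get_obs(); print(o["ee_pos"],o["tcp_rot"],o["opening"],o["wrist_force"])
a,_=bot.camera("side"); b,_=bot.camera("top")
A=cv2.resize(a[100:220,320:440],None,fx=4,fy=4,interpolation=2); B=cv2.resize(b[235:295,350:420],None,fx=4.5,fy=4.5)
B=cv2.copyMakeBorder(B,0,480-B.shape[0],0,0,0); cv2.imwrite("pics/g2.png",np.hstack([A,B])[:,:,::-1])
E
```

```text
[ 0.46578273 -0.17335257  0.06682667] [179.73493472   0.19630772 106.27344374] 0.02327861705399689 [ 0.18475281 -0.42922789  0.14267669]
```

View pics/g2.png

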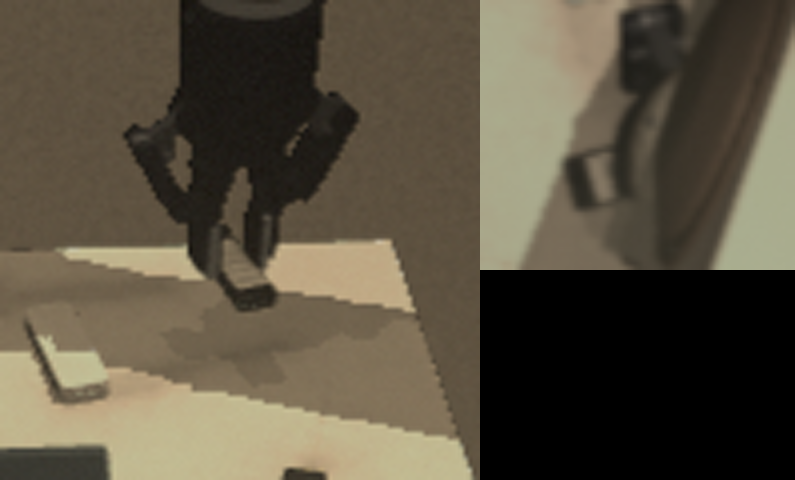

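Stick 3 is lifted and hangs level between the pads. Next I'll carry it over stick 2.

>>> step_arm(targets=[[0.2, [-2, 15, 0], [0, 0, -0.07]], [0.2, [-7, 50, 0], [0, 0, -0.17]], [0.2, [-12, 90, 0], [0, 0, -0.3]], [0.2, [-17, 125, 0], [0, 0, -0.42]], [0.2, [-19.6, 149, 0], [0, 0, -0.522]], [0.2, [-19.6, 149, -15], [0, 0, -0.522]], [0.2, [-19.6, 149, -25], [0, 0, -0.522]], [0.2, [-19.6, 149, -25], [0, 0, -0.522]]])

```text
time: 4.8
ee_pos: [0.4429, -0.0237, 0.0354]
tcp_rot: [-179.8, 0.0, 76.4]
wrist_force: [-0.3, -0.6, -0.3]
opening: 0.0228
grasp_force: 25.4
```

>>> step_arm(targets=[[0.2, [0, 0, 0], [0, 0, 0]], [0.2, [0, 0, 0], [0, 0, 0]], [0.2, [0, 0, 0], [0, 0, 0]], [0.2, [0, 0, 0], [0, 0, 0]]])

```text
time: 5.2
ee_pos: [0.4445, -0.0239, 0.0377]
tcp_rot: [180.0, -0.0, 76.3]
wrist_force: [0.0, -0.5, -0.3]
opening: 0.0232
grasp_force: 25.4
```

```bash
python3 - <<'E'
from h import *
o=bot.get_obs(); print(o["ee_pos"],o["tcp_rot"],o["opening"],o["wrist_force"])
a,_=bot.camera("side"); b,_=bot.camera("top")
A=cv2.resize(a[160:260,340:440],None,fx=5,fy=5,interpolation=2); B=cv2.resize(b[245:305,275:345],None,fx=4,fy=4)
B=cv2.copyMakeBorder(B,0,500-B.shape[0],0,0,0); cv2.imwrite("pics/g3.png",np.hstack([A,B])[:,:,::-1])
E
```

```text
[ 0.44451887 -0.02392424  0.0377477 ] [ 1.79973478e+02 -5.89663201e-03  7.63388821e+01] 0.023202187112618976 [ 0.03446359 -0.47048811 -0.28683088]
```

View pics/g3.png

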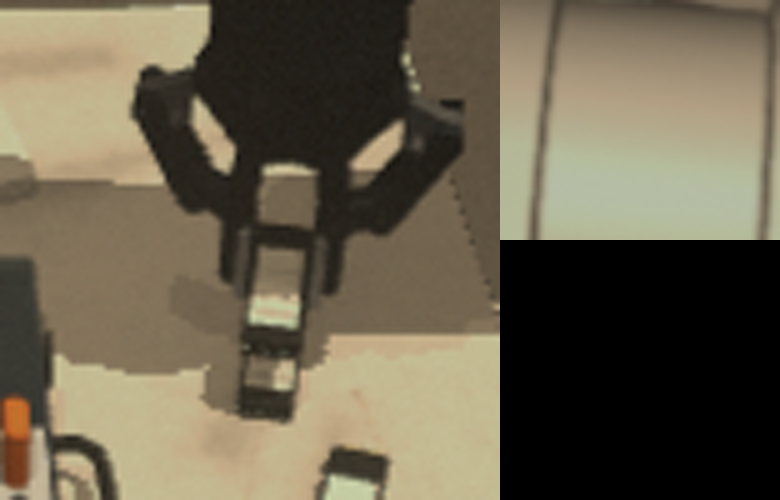

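>>> step_arm(targets=[[0.2, [-0.3, 0.4, -12], [0, 0, 0]], [0.2, [-0.3, 0.4, -20], [0, 0, 0]], [0.2, [-0.3, 0.4, -25.5], [0, 0, 0]], [0.2, [-0.3, 0.4, -25.5], [0, 0, 0]], [0.2, [-0.3, 0.4, -25.5], [0, 0, 0]]])

```text
time: 5.8
ee_pos: [0.4437, -0.0232, 0.0114]
tcp_rot: [-180.0, 0.0, 76.4]
wrist_force: [-0.5, 0.5, -0.9]
opening: 0.0227
grasp_force: 26.7
```

>>> step_arm(targets=[[0.35, [0, 0, 0], [0, 0, 0]], [0.45, [0, 0, 0], [0, 0, 0]], [0.5, [0, 0, 0], [0, 0, 0]], [0.5, [0, 0, 0], [0, 0, 0]]])

```text
time: 6.2
ee_pos: [0.444, -0.0233, 0.0119]
tcp_rot: [180.0, -0.0, 76.4]
wrist_force: [0.1, -0.4, -0.7]
opening: 0.043
grasp_force: 0.0
```

>>> step_arm(targets=[[0.5, [0, 0, 15], [0, 0, 0]], [0.5, [0, 0, 45], [0, 0, 0]], [0.5, [0, 0, 85], [0, 0, 0]], [0.5, [-3, 40, 100], [0, 0, -0.09]], [0.5, [-8, 75, 100], [0, 0, -0.09]], [0.5, [-11, 95, 100], [0, 0, -0.09]], [0.5, [-13.2, 102.4, 100], [0, 0, -0.09]], [0.5, [-13.2, 102.4, 100], [0, 0, -0.09]]])

```text
time: 7.0
ee_pos: [0.4306, 0.0796, 0.1119]
tcp_rot: [-180.0, 0.0, 71.3]
wrist_force: [0.3, -0.8, 0.0]
opening: 0.0428
grasp_force: 0.0
```

>>> step_arm(targets=[[0.5, [0, 0, 0], [0, 0, 0]], [0.5, [0, 0, 0], [0, 0, 0]], [0.5, [0, 0, 0], [0, 0, 0]]])

```text
time: 7.3
ee_pos: [0.4309, 0.0784, 0.1118]
tcp_rot: [-180.0, 0.0, 71.1]
wrist_force: [-0.9, -0.3, -0.8]
opening: 0.0424
grasp_force: 0.0
```

```bash
python3 - <<'E'
from h import *
o=bot.get_obs(); print(o["ee_pos"],o["tcp_rot"],o["opening"])
a,_=bot.camera("side"); b,_=bot.camera("top")
A=cv2.resize(a[170:290,340:440],None,fx=4.5,fy=4.5,interpolation=2); B=cv2.resize(b[250:300,290:340],None,fx=6,fy=6)
B=cv2.copyMakeBorder(B,0,540-B.shape[0],0,0,0); cv2.imwrite("pics/g4.png",np.hstack([A,B])[:,:,::-1])
for q in sticks("top",b,(285,255,345,300)): 
  r=rect(plane("top",q[0],.018)); print(r,plane("top",q[1],.018)*1000)
E
```

```text
[0.43090243 0.07837753 0.11179142] [-1.79990704e+02  1.13944509e-02  7.11381998e+01] 0.042446854787439973
(array([449.22796631, -27.66750717]), 123.55715942382812, 90.8074722290039, -88.61213111877441) [[441.83734625 -35.37373032  18.        ]]
```

View pics/g4.png

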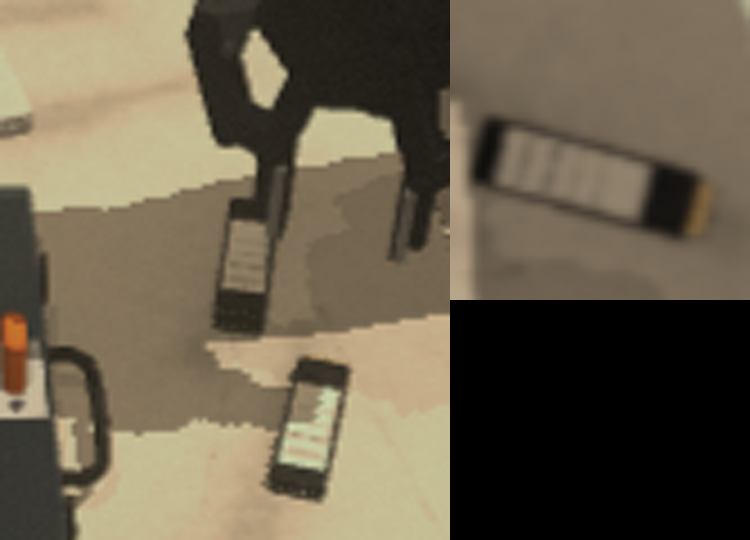

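Stick 3 sits flush on stick 2 and stick 1 is undisturbed. I'll measure where the pile's top stick lies.

```bash
python3 - <<'E'
from h import *
b,_=bot.camera("top"); g=b[255:300,285:345].max(2)
for thr in(65,72,80,88):
 for q in sticks("top",b,(285,255,345,300),thr): 
  r=rect(plane("top",q[0],.018)); print(thr,r[0].round(1),np.round(r[1:],1),(plane("top",q[1],.018)*1000).round(1))
E
```

```text
88 [444.9 -22.2] [79.4 26.  76.5] [[445.6 -18.6  18. ]]
```

>>> step_arm(targets=[[0.5, [0.2, 0.5, -40], [0, 0, 0]], [0.5, [0.2, 0.5, -80], [0, 0, 0]], [0.5, [0.2, 0.5, -100], [0, 0, 0]], [0.5, [0.2, 0.5, -109.5], [0, 0, 0]], [0.5, [0.2, 0.5, -109.5], [0, 0, 0]], [0.5, [0.2, 0.5, -109.5], [0, 0, 0]]])

```text
time: 8.05
ee_pos: [0.4317, 0.0797, 0.0036]
tcp_rot: [179.9, -0.0, 71.2]
wrist_force: [0.5, -0.1, 0.8]
opening: 0.0424
grasp_force: 0.0
```

>>> step_arm(targets=[[0.2, [0, 0, 0], [0, 0, 0]], [0.2, [0, 0, 0], [0, 0, 0]], [0.2, [0, 0, 0], [0, 0, 0]], [0.2, [0, 0, 0], [0, 0, 0]], [0.2, [0, 0, 0], [0, 0, 0]]], force=25)

```text
time: 8.55
ee_pos: [0.432, 0.0798, 0.0039]
tcp_rot: [179.9, -0.1, 71.2]
wrist_force: [-1.4, -0.8, 6.5]
opening: 0.0232
grasp_force: 24.7
```

>>> step_arm(targets=[[0.2, [0, 0, 10], [0, 0, 0]], [0.2, [0, 0, 30], [0, 0, 0]], [0.2, [0, 0, 60], [0, 0, 0]], [0.2, [0, 0, 60], [0, 0, 0]]])

```text
time: 8.95
ee_pos: [0.4331, 0.08, 0.0669]
tcp_rot: [179.7, -0.2, 71.2]
wrist_force: [-0.1, 0.3, -0.2]
opening: 0.0231
grasp_force: 24.9
```

>>> step_arm(targets=[[0.2, [2, -15, 0], [0, 0, 0.03]], [0.2, [6, -50, 0], [0, 0, 0.06]], [0.2, [10, -80, 0], [0, 0, 0.09]], [0.2, [12.7, -101.8, 0], [0, 0, 0.09]], [0.2, [12.7, -101.8, -5], [0, 0, 0.09]], [0.2, [12.7, -101.8, -15], [0, 0, 0.09]], [0.2, [12.7, -101.8, -15], [0, 0, 0.09]], [0.2, [12.7, -101.8, -15], [0, 0, 0.09]]])

```text
time: 9.75
ee_pos: [0.4433, -0.0215, 0.047]
tcp_rot: [-179.9, 0.0, 76.4]
wrist_force: [-0.2, 0.2, -0.4]
opening: 0.0232
grasp_force: 24.9
```

>>> step_arm(targets=[[0.2, [0, 0, 0], [0, 0, 0]], [0.2, [0, 0, 0], [0, 0, 0]], [0.2, [0, 0, 0], [0, 0, 0]]])

```text
time: 10.05
ee_pos: [0.4438, -0.0219, 0.0476]
tcp_rot: [180.0, -0.0, 76.4]
wrist_force: [0.2, -0.3, -0.3]
opening: 0.0235
grasp_force: 24.9
```

```bash
python3 - <<'E'
from h import *
for i in range(4):
    o=bot.get_obs(); print(o["ee_pos"],o["tcp_rot"],o["wrist_force"]); bot.camera("top")
E
```

```text
[ 0.4438227  -0.02193409  0.04764445] [ 1.79980424e+02 -4.05138810e-03  7.63916957e+01] [ 0.20765022 -0.26349916 -0.34316836]
[ 0.44382305 -0.02201922  0.04762605] [ 1.79979625e+02 -1.93732375e-03  7.63835693e+01] [-0.13734726 -0.36437396  0.18767098]
[ 0.44378462 -0.02206695  0.04758936] [ 1.79984640e+02 -3.71821240e-03  7.63747455e+01] [ 0.21141645 -1.28870118 -0.84169144]
[ 0.44376849 -0.02212069  0.04753457] [ 1.79988635e+02 -2.30083858e-03  7.63708568e+01] [ 1.57458344  0.20864131 -0.56709824]
```

>>> step_arm(targets=[[0.2, [0.8, 0, -12], [0, 0, 0]], [0.2, [0.8, 0, -20], [0, 0, 0]], [0.2, [0.8, 0, -25.2], [0, 0, 0]], [0.2, [0.8, 0, -25.2], [0, 0, 0]], [0.2, [0.8, 0, -25.2], [0, 0, 0]], [0.2, [0.8, 0, -25.2], [0, 0, 0]]])

```text
time: 10.85
ee_pos: [0.4443, -0.0222, 0.0219]
tcp_rot: [-180.0, 0.0, 76.4]
wrist_force: [-0.2, 0.3, 0.1]
opening: 0.0231
grasp_force: 25.8
```

>>> step_arm(targets=[[0.35, [0, 0, 0], [0, 0, 0]], [0.45, [0, 0, 0], [0, 0, 0]], [0.5, [0, 0, 0], [0, 0, 0]], [0.5, [0, 0, 0], [0, 0, 0]]])

```text
time: 11.25
ee_pos: [0.4445, -0.0222, 0.0223]
tcp_rot: [180.0, -0.0, 76.4]
wrist_force: [0.3, -0.1, 0.0]
opening: 0.0424
grasp_force: 0.0
```

>>> step_arm(targets=[[0.5, [0, 0, 15], [0, 0, 0]], [0.5, [0, 0, 45], [0, 0, 0]], [0.5, [0, 0, 90], [0, 0, 0]], [0.5, [0, 30, 110], [0, 0, 0]], [0.5, [0, 70, 120], [0, 0, 0]], [0.5, [0, 105, 120], [0, 0, 0]], [0.5, [0, 105, 120], [0, 0, 0]]])

```text
time: 11.95
ee_pos: [0.4446, 0.0858, 0.1427]
tcp_rot: [180.0, -0.1, 76.6]
wrist_force: [-0.1, 0.1, -0.3]
opening: 0.0426
grasp_force: 0.0
```

```bash
python3 - <<'E'
from h import *
o=bot.get_obs(); print(o["time"],o["ee_pos"],o["tcp_rot"],o["q"])
a,_=bot.camera("side"); b,_=bot.camera("top")
A=cv2.resize(a[190:270,350:430],None,fx=5,fy=5,interpolation=2); B=cv2.resize(b[255:300,285:340],None,fx=7,fy=7)
B=cv2.copyMakeBorder(B,0,400-B.shape[0],0,0,0)if B.shape[0]<400 else B[:400]; cv2.imwrite("pics/g5.png",np.hstack([A,B])[:,:,::-1])
for thr in(80,84,88,92,96,140):
 for q in sticks("top",b,(285,255,345,300),thr): 
  r=rect(plane("top",q[0],.027)); print(thr,r[0].round(1),np.round(r[1:],1),(plane("top",q[1],.027)*1000).round(1))
E
```

```text
11.95 [0.44459913 0.08580209 0.14267264] [ 1.79962454e+02 -6.65033737e-02  7.65632594e+01] [ 1.08946823e+01 -9.27469628e+00 -1.35455162e+01  8.56675687e+01
  4.51268716e-02  1.14331469e+02]
84 [444.9 -22.8] [80.9 25.7 76.1] [[445.9 -19.3  27. ]]
88 [444.9 -22.6] [81.7 26.2 76. ] [[445.9 -19.3  27. ]]
92 [444.9 -22.8] [83.  26.8 76.2] [[445.9 -19.3  27. ]]
96 [444.8 -23.2] [84.8 27.3 76. ] [[445.9 -19.3  27. ]]
140 [449.4 -27.7] [122.6  90.  -88.6] [[441.9 -36.4  27. ]]
```

View pics/g5.png

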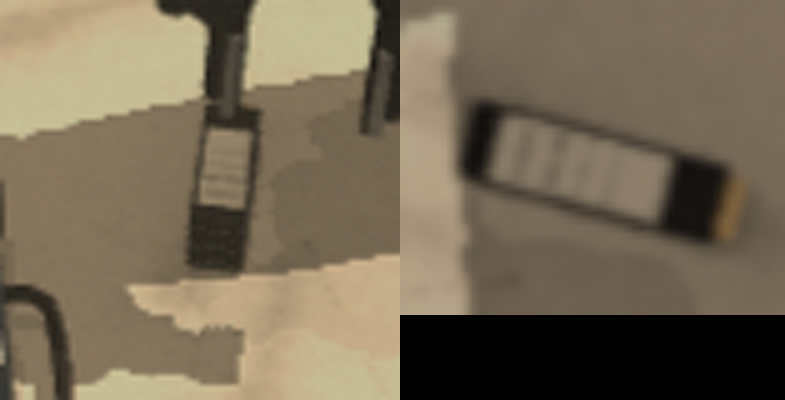

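The pile is square: all three labels agree within about 1 mm. Next I turn the wrist, then tilt the tool 45° forward towards the fin.

>>> step_arm(targets=[[0.7, [0, 0, 10], [0, 0, 0.14]], [0.7, [0, 0, 20], [0, 0, 0.28]], [0.7, [0, 0, 30], [0, 0, 0.42]], [0.7, [0, 0, 40], [0, 0, 0.56]], [0.7, [0, 0, 40], [0, 0, 0.7]], [0.7, [0, 0, 40], [0, 0, 0.84]], [0.7, [0, 0, 40], [0, 0, 0.98]], [0.7, [0, 0, 40], [0, 0, 1.12]]])

```text
time: 12.85
ee_pos: [0.4445, 0.0816, 0.182]
tcp_rot: [-180.0, -0.0, 140.8]
wrist_force: [-0.0, -0.2, 0.1]
opening: 0.0599
grasp_force: 0.0
```

>>> step_arm(targets=[[0.7, [0, 0, 0], [0, 0, 0.14]], [0.7, [0, 0, 0], [0, 0, 0.28]], [0.7, [0, 0, 0], [0, 0, 0.42]], [0.7, [0, 0, 0], [0, 0, 0.56]], [0.7, [0, 0, 0], [0, 0, 0.685]], [0.7, [0, 0, 0], [0, 0, 0.685]]])

```text
time: 13.45
ee_pos: [0.4445, 0.0817, 0.182]
tcp_rot: [-180.0, -0.0, 179.8]
wrist_force: [0.7, -0.2, -0.1]
opening: 0.0597
grasp_force: 0.0
```

>>> step_arm(targets=[[0.7, [10, 0, 0], [0, -0.14, 0]], [0.7, [20, 0, 0], [0, -0.28, 0]], [0.7, [30, 0, 0], [0, -0.42, 0]], [0.7, [40, 0, 0], [0, -0.56, 0]], [0.7, [50, 0, 0], [0, -0.7, 0]], [0.7, [60, 0, 0], [0, -0.785, 0]], [0.7, [60, 0, 0], [0, -0.785, 0]], [0.7, [60, 0, 0], [0, -0.785, 0]]])

```text
time: 14.25
ee_pos: [0.5041, 0.0824, 0.1826]
tcp_rot: [179.7, 44.9, 179.5]
wrist_force: [-0.3, 0.5, -0.1]
opening: 0.0593
grasp_force: 0.0
```

```bash
python3 - <<'E'
from h import *
from scipy.spatial.transform import Rotation as R
bot.camera("top");bot.camera("top")
o=bot.get_obs(); print(o["time"],o["ee_pos"],o["tcp_rot"],o["q"].round(1)); print(R.from_euler("xyz",o["tcp_rot"],degrees=True).as_matrix().round(3))
E
```

```text
14.35 [0.50485985 0.08256595 0.18336872] [179.70261683  44.92477522 179.54929389] [ 15.2 -46.4 -46.   46.4 -10.7  11.2]
[[-0.708  0.004  0.706]
 [ 0.006  1.    -0.   ]
 [-0.706  0.004 -0.708]]
```

>>> step_arm(targets=[[0.7, [15, 0, -20], [0, 0, 0]], [0.7, [20, 0, -50], [0, 0, 0]], [0.7, [20, 0, -80], [0, 0, 0]], [0.7, [20, 0, -80], [0, 0, 0]]])

```text
time: 14.75
ee_pos: [0.5228, 0.0821, 0.097]
tcp_rot: [179.9, 44.5, 179.7]
wrist_force: [-0.3, -1.1, -0.6]
opening: 0.06
grasp_force: 0.0
```

```bash
python3 - <<'E'
from h import *
a,_=bot.camera("side"); b,_=bot.camera("top")
o=bot.get_obs(); print(o["time"],o["ee_pos"],o["tcp_rot"],o["q"].round(1))
A=cv2.resize(a[150:280,280:440],None,fx=4,fy=4,interpolation=2); cv2.imwrite("pics/f1.png",A[:,:,::-1])
E
```

```text
14.85 [0.52492124 0.08278418 0.10306981] [179.76927254  44.91717599 179.6509991 ] [ 14.4 -42.2 -53.1  35.1 -10.1  10.5]
```

View pics/f1.png

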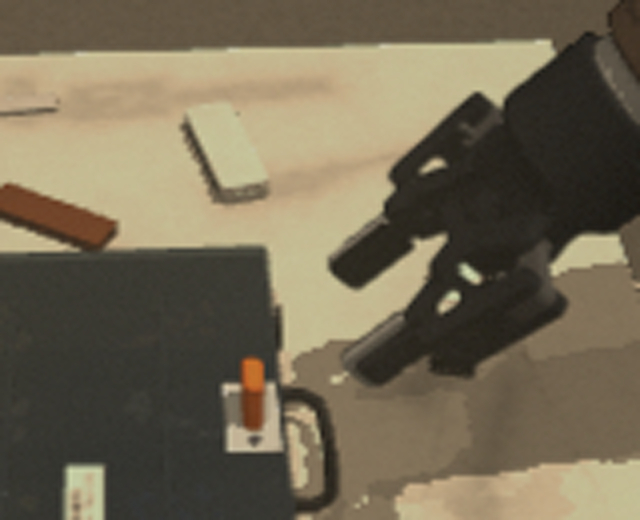

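The tilted gripper is lined up in front of the fin (250,390), with its fingers straddling the fin's line. I'll advance along the tool axis and grip.

>>> step_arm(targets=[[0.7, [12, 0, -12], [0, 0, 0]], [0.7, [25, 0, -25], [0, 0, 0]], [0.7, [37, 0, -37], [0, 0, 0]], [0.7, [45, 0, -45], [0, 0, 0]], [0.7, [49.5, 0, -49.5], [0, 0, 0]], [0.7, [49.5, 0, -49.5], [0, 0, 0]], [0.7, [49.5, 0, -49.5], [0, 0, 0]]])

```text
time: 15.55
ee_pos: [0.5745, 0.0829, 0.0541]
tcp_rot: [179.8, 45.0, 179.7]
wrist_force: [0.7, 0.1, 0.1]
opening: 0.06
grasp_force: 0.0
```

>>> step_arm(targets=[[0.1, [0, 0, 0], [0, 0, 0]], [0.1, [0, 0, 0], [0, 0, 0]], [0.1, [0, 0, 0], [0, 0, 0]], [0.1, [0, 0, 0], [0, 0, 0]], [0.1, [0, 0, 0], [0, 0, 0]], [0.1, [0, 0, 0], [0, 0, 0]], [0.1, [0, 0, 0], [0, 0, 0]]], force=40)

```text
time: 16.25
ee_pos: [0.574, 0.0836, 0.0536]
tcp_rot: [179.7, 45.0, 179.7]
wrist_force: [-8.3, 3.6, 6.2]
opening: 0.0211
grasp_force: 40.7
```

```bash
python3 - <<'E'
from workcell import bot
import numpy as np
o=bot.get_obs(); print(o["time"],o["ee_pos"],o["tcp_rot"],o["q"].round(1),o["wrist_force"],o["torque"])
# TCP path: rigid rotation about the hinge
z0=np.array([o["ee_pos"][0],o["ee_pos"][2]])*1000; s=np.array([np.sin(np.pi/4),-np.cos(np.pi/4)])
H=np.array([740,37.])
for k in range(0,17):
    a=.785*k/16; c,sn=np.cos(a),np.sin(a); r=z0-H
    print(k,round(a,3),(np.array([c*r[0]+sn*r[1],-sn*r[0]+c*r[1]])+H-z0).round(1))
E
```

```text
16.25 [0.57401399 0.08355923 0.0535654 ] [179.69917513  45.02428321 179.71682877] [ 12.6 -30.4 -52.8  23.3  -8.8   9.2] [-8.26485284  3.56999783  6.19140533] [0.3325302  1.02893529 0.38868808]
0 0.0 [0. 0.]
1 0.049 [1.  8.1]
2 0.098 [ 2.4 16.2]
3 0.147 [ 4.2 24.2]
4 0.196 [ 6.4 32. ]
5 0.245 [ 9.  39.8]
6 0.294 [11.9 47.4]
7 0.343 [15.3 54.9]
8 0.393 [19.  62.2]
9 0.442 [23.  69.3]
10 0.491 [27.4 76.3]
11 0.54 [32.1 82.9]
12 0.589 [37.1 89.4]
13 0.638 [42.5 95.6]
14 0.687 [ 48.1 101.5]
15 0.736 [ 54.1 107.1]
16 0.785 [ 60.3 112.5]
```

Gripped at 40 N with a 21 mm opening. I'll swing the lid up along its arc.

>>> step_arm(targets=[[0.1, [1, 0, 8.1], [0, 0.049, 0]], [0.1, [2.4, 0, 16.2], [0, 0.098, 0]], [0.1, [4.2, 0, 24.2], [0, 0.147, 0]], [0.1, [6.4, 0, 32], [0, 0.196, 0]], [0.1, [9, 0, 39.8], [0, 0.245, 0]], [0.1, [11.9, 0, 47.4], [0, 0.294, 0]], [0.1, [15.3, 0, 54.9], [0, 0.343, 0]], [0.1, [19, 0, 62.2], [0, 0.393, 0]]])

```text
time: 17.05
ee_pos: [0.5925, 0.0836, 0.1156]
tcp_rot: [179.8, 22.3, 179.8]
wrist_force: [-2.5, 3.5, 1.9]
opening: 0.0212
grasp_force: 41.7
```

>>> step_arm(targets=[[0.1, [4, 0, 7.1], [0, 0.049, 0]], [0.1, [8.4, 0, 14.1], [0, 0.098, 0]], [0.1, [13.1, 0, 20.7], [0, 0.147, 0]], [0.1, [18.1, 0, 27.2], [0, 0.196, 0]], [0.1, [23.5, 0, 33.4], [0, 0.245, 0]], [0.1, [29.1, 0, 39.3], [0, 0.294, 0]], [0.1, [35.1, 0, 44.9], [0, 0.343, 0]], [0.1, [41.3, 0, 50.3], [0, 0.392, 0]]])

```text
time: 17.85
ee_pos: [0.6341, 0.0836, 0.1665]
tcp_rot: [179.9, -0.1, 179.8]
wrist_force: [-2.9, 4.2, 4.7]
opening: 0.0207
grasp_force: 41.8
```

>>> step_arm(targets=[[0.1, [0, 0, 0], [0, 0, 0]], [0.1, [0, 0, 0], [0, 0, 0]], [0.1, [0, 0, 0], [0, 0, 0]], [0.1, [0, 0, 0], [0, 0, 0]], [0.1, [0, 0, 0], [0, 0, 0]]])

```text
time: 18.35
ee_pos: [0.6339, 0.0836, 0.1663]
tcp_rot: [179.9, 0.0, 179.8]
wrist_force: [-4.9, 4.1, 5.7]
opening: 0.0214
grasp_force: 42.1
```

```bash
python3 - <<'E'
from h import *
a,da=bot.camera("side"); b,db=bot.camera("top"); np.savez("end.npz",a=a,da=da,b=b,db=db)
cv2.imwrite("pics/end_side.png",a[:,:,::-1]);cv2.imwrite("pics/end_top.png",b[:,:,::-1])
o=bot.get_obs(); print(o["time"],o["ee_pos"],o["tcp_rot"],o["wrist_force"],o["grasp_force"],o["opening"])
p=P["side"];R,t=np.array(p["R"]),np.array(p["t"]);K=np.array(p["K"])
# lid angle from side depth: back-project points and fit plane for lid region
v,u=np.mgrid[0:400,0:640]; o_,d=ray("side",np.c_[u.ravel(),v.ravel()]); X=(o_+d*da.reshape(-1,1))
m=(X[:,0]>.58)&(X[:,0]<.73)&(X[:,1]>.12)&(X[:,1]<.21)&(X[:,2]>.03)&(a.reshape(-1,3).max(1)<110)
Y=X[m]; print(len(Y)); 
from numpy.polynomial import polynomial
for i in range(3):
    k=np.polyfit(Y[:,0],Y[:,2],1); r=Y[:,2]-np.polyval(k,Y[:,0]); Y=Y[abs(r)<max(2*r.std(),.004)]
print("lid angle",np.degrees(np.arctan(-k[0])),len(Y),r.std())
for thr in(60,70,80,88,96,110,140):
 for q in sticks("top",b,(285,245,345,310),thr):
  r=rect(plane("top",q[0],.027)); print(thr,r[0].round(1),np.round(r[1:],1),(plane("top",q[1],.027)*1000).round(1))
E
```

```text
18.45 [0.63385833 0.08361367 0.16628538] [1.79924645e+02 1.56745787e-02 1.79825375e+02] [-4.77549739  3.46030159  6.30835567] 42.060518860816956 0.02114772342774845
6677
lid angle 66.02175062507455 6664 0.14556187060807024
88 [445.  -24.9] [80.  28.1 76.1] [[445.9 -19.3  27. ]]
96 [441.4 -34.7] [102.4  35.9  68.2] [[445.9 -19.4  27. ]]
110 [450.1 -36. ] [130.9 105.6   0.9] [[444.  -29.1  27. ]]
```

```bash
python3 - <<'E'
from h import *
e=np.load("end.npz")
v,u=np.mgrid[0:400,0:640]; uv=np.c_[u.ravel(),v.ravel()]
for n,i,dd in(("side","a","da"),("top","b","db")):
    o_,d=ray(n,uv); X=o_+d*e[dd].reshape(-1,1)
    for lo,hi in((-.04,.03),(.14,.20)):
        m=(X[:,0]>.62)&(X[:,0]<.735)&(X[:,1]>lo)&(X[:,1]<hi)&(X[:,2]>.05)&(X[:,2]<.23)&(e[i].reshape(-1,3).max(1)<110)
        Y=X[m]
        if len(Y)<50: print(n,lo,len(Y)); continue
        a=np.degrees(np.arctan2(Y[:,2]-.037,.74-Y[:,0]))
        l=cv2.fitLine((Y[:,[0,2]]*1000).astype(np.float32),cv2.DIST_HUBER,0,.01,.01).ravel()
        print(n,lo,len(Y),"about hinge: median %.1f"%np.median(a),"slope %.1f"%np.degrees(np.arctan(-l[1]/l[0])),"pt",l[2:])
E
```

```text
side -0.04 747 about hinge: median 47.9 slope 44.9 pt [690.7215   91.50284]
side 0.14 1498 about hinge: median 47.0 slope 45.0 pt [673.68134 108.2987 ]
top -0.04 1539 about hinge: median 47.6 slope 45.0 pt [673.0133  110.62878]
top 0.14 0
```

The lid measures 45.0° in both views, the grip is firm and the pile has not moved, so I'll hand in.

```bash
python3 -c "
from workcell import bot
print(bot.job_done())"
```

```text
the job is handed in; nothing more can be done
None
```

The job is handed in: the three drive sticks are in one pile, label side up, labels lined up within about 1 mm in the top camera. The lid measures 45° in both views, still gripped by its orange fin at about 42 N; the verdict itself was not shown.

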